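# Stock the tasting caddy

### The job

Stock the tasting caddy from the things scattered on the bar: foil cutter into the big round pocket, matchbox flat into the oblong pocket and lined up with it, bottle stopper upright into the square pocket, plain straight cork upright into the small round pocket, each down on the pocket's floor. Leave the two look-alikes, the mushroom-headed cork and the stained cork lying on its side, where they are.

Things in the scene. Friction and masses are not known exactly. Their poses are not given: they have to be found in the camera images.
- foil_cutter: Black ring-shaped foil cutter lying flat, 47 mm outside diameter, 26 mm hole, 14 mm high. Origin: centre of its underside, z up. Loose, 28 g; pinch across the outside of the ring.
- matchbox: Closed matchbox lying flat, 36 (x) x 53 (y) x 15 mm. Origin: centre of its underside, z up. Loose, 20 g; pinch across the 36 mm width (its x axis).
- stopper: Pale grey-white ribbed bottle stopper standing upright on its narrow foot, wide head up; 35 mm across the head, 48 mm tall. Widest part of the head about 30 to 40 mm above the foot. Origin: centre of its foot, z up. Loose, 60 g; grip the head.
- straight_cork: Plain straight cylindrical cork standing on end, 24 mm diameter, 46 mm tall, no stain. Origin: centre of its underside, z up. Loose, 12 g.
- mushroom_cork: Look-alike, to be left: sparkling-wine cork with a flared mushroom head, standing, 35 mm across, 47 mm tall. Origin: centre of its underside. Loose, 12 g.
- stained_cork: Look-alike, to be left: used cork lying on its side, one end stained dark red, 24 mm diameter, about 48 mm long (51 x 37 mm footprint). Origin: centre of its underside. Loose, 12 g.
- pocket_big_round: Light-wood insert 84x84x9 mm with a centred dark-floored pocket 5 mm deep: round, 66 mm diameter (for the foil cutter). Fixed; one of four, 2x2, 88 mm apart, shuffled, in a dark-wood caddy 196 mm square (rim level with insert tops, brass bow handles). Origin: centre of its underside, 5 mm above the table; pocket floor z = +4 mm, top +9 mm; x, y along its sides.
- pocket_small_round: Light-wood insert 84x84x9 mm with a centred dark-floored pocket 5 mm deep: round, 42 mm diameter (for the straight cork). Fixed; one of four, 2x2, 88 mm apart, shuffled, in a dark-wood caddy 196 mm square (rim level with insert tops, brass bow handles). Origin: centre of its underside, 5 mm above the table; pocket floor z = +4 mm, top +9 mm; x, y along its sides.
- pocket_square: Light-wood insert 84x84x9 mm with a centred dark-floored pocket 5 mm deep: square, 52 x 52 mm (for the stopper). Fixed; one of four, 2x2, 88 mm apart, shuffled, in a dark-wood caddy 196 mm square (rim level with insert tops, brass bow handles). Origin: centre of its underside, 5 mm above the table; pocket floor z = +4 mm, top +9 mm; x, y along its sides.
- pocket_oblong: Light-wood insert 84x84x9 mm with a centred dark-floored pocket 5 mm deep: oblong, 54 (x) x 72 (y) mm (for the matchbox). Fixed; one of four, 2x2, 88 mm apart, shuffled, in a dark-wood caddy 196 mm square (rim level with insert tops, brass bow handles). Origin: centre of its underside, 5 mm above the table; pocket floor z = +4 mm, top +9 mm; x, y along its sides.
There are look-alikes about, which are no part of the job. What is shaped like the straight_cork but pink is not meant. What is shaped like the stopper but purple is not meant.

How it is judged:
By the outcome, as a careful person would: the job done as asked, in the order asked, and still so for the second after the job is handed in, with the robot touching nothing.
It also fails if it takes over 112 s, if anything falls off the work surface, if the arm or the gripper's body presses on something with over 40 N, if the wrist force passes 120 N, or if a joint passes its speed limit or range.

### The arm

A 6-joint arm with a two-finger parallel gripper is mounted at the origin on a cart in front of the work surface, level with it; the furniture and walls round the work are solid. World frame = base frame: x ahead of the robot, y to its left, z up, the work surface at z = 0. Lengths are in m, angles in rad, forces in N, time in s.
With the tool pointing down it reaches from about 0.35 to 0.85 m from the base axis. Payload 8.1 kg.
Tool frame: the origin (TCP) lies on the mounting face of the last link; the fingertips stand 186 mm ahead of it and the grasp point (between the pads) lies 167 mm ahead of it (robot.finger_overhang is the distance from the TCP to the fingertips, in m); z points along the fingers, y is the line along which they close (so a half turn about z gives the same grasp; the last joint's range is limited). The gripper opens to 93 mm and grips with 3 to 60 N. Pads are 15 mm wide; open, the fingers measure 128 mm over their backs; the gripper's body (75 mm by 188 mm) begins 65 mm behind the grasp point.
Start: joints at [-1.225, 0.13, 1.488, -0, 1.523, -0.085], TCP at [0.251, -0.545, 0.405] pointing down, gripper open.
Joint ranges: [-2.96, 2.96], [-0.89, 2.26], [0.02, 2.5], [-1.34, 4.48], [0, 2.73], [-2.66, 2.66]. Speed limits (rad/s): [2.39, 2.39, 2.79, 3.14, 3.14, 3.14].

### API

Orientations are given as a rotation vector (axis times angle).
In Python, from plant import readout, read_camera, get_calibration, job, robot gives the robot as it stands.
- The arm moves only by the shell command python3 -m handwheel 'ROWS' [FORCE]. ROWS is JSON, a list of rows, each a list of 5 numbers: the shift along the world's x, y, z in cm, then the turn about the world's z in rad, then the closure, from 0 (fully open) to 1 (shut). In form: [[tx, ty, tz, spin, gripper], ...]. A call has 1 to 10 rows; each row shifts and turns the commanded pose from where the row before left it; what a row does not reach is not made up. A row lasts 1/8 s, in which the tool goes at most 62.5 mm and 10.7 degrees, less where a joint would pass 70% of its speed; a pose out of reach is approached as far as the arm can. A call is refused whole if a number of a shift passes 6.25 or a number of a turn 0.188, either way. A call with a gripper value outside its range is refused whole. The fingers move at their own pace and stop on an object; FORCE is the grip in N (left out, the last holds). Time passes only in rows, so rows that do not move let the fingers close. It gives the time, the measured TCP pose, the force, the opening and the grip force at its end, in the units of the state.
- readout.read_state(): the state, without advancing time (a new reading comes with each control period).
- read_camera(name): name is "scene" or "top" or "wrist"; returns the picture (384x512x3 uint8, red, green, blue); there is no depth.
- get_calibration(name): a dict with "fovy" (degrees; the focal length in pixels is half the picture's height over the tangent of half this angle, whatever the lens; pixels are square), "cx", "cy" (the principal point, pixels), "pose" (4x4, takes a point from camera to world coordinates). Camera axes: x right, y down, z forward; pixel columns grow to the right and rows downward; lengths in m; the calibration is good to about 2 mm. A picture is of the moment at which its call begins: read the wrist's pose just before it. get_calibration takes no time and is no camera call; for the wrist camera it gives the pose at the moment of the call.
- job.close_job(): hands the job in; it is judged then, once.
The state is a dict: "t": time; "q": joint angles; "dq": joint speeds; "joint_torque": joint torques, N m; "tool_pos": TCP position; "orientation": TCP orientation; "force": force on the tool from outside, world axes, zero at the start; "wrist_torque": the same for the moment, N m; "opening": finger opening in m; "gripper_force": force on a finger pad.
Only numpy, scipy, OpenCV 4.12 (cv2) and the standard library are available. Lean on these libraries where they do the work, as an engineer would, in place of code of your own. Each camera call takes 0.05 s, during which the arm holds its last target. There are 200 camera calls.

## Working session

There is one attempt and no reset: what is moved stays moved. The work goes in short steps, Python scripts to look and compute and a shell command to move; the robot and the scene stay as the last step left them, time stands still between calls to the robot, and variables do not carry over. Pictures are saved under pics/ and viewed, at most 17 in all, crops included, and the job is handed in when it is done.

```bash
mkdir -p pics; ls
cat > h.py <<'E'
import numpy as np, cv2
from plant import readout, read_camera, get_calibration, job, robot
def shot(cam,name):
    c=get_calibration(cam); im=read_camera(cam); cv2.imwrite(f'pics/{name}.png',im[...,::-1]); np.save(f'pics/{name}.npy',np.array([c['fovy'],c['cx'],c['cy'],*np.array(c['pose']).ravel()])); return im
def ray(name,uv,z,shape=384):
    a=np.load(f'pics/{name}.npy'); f=shape/2/np.tan(np.radians(a[0]/2)); T=a[3:].reshape(4,4)
    d=T[:3,:3]@np.array([(uv[0]-a[1])/f,(uv[1]-a[2])/f,1]); o=T[:3,3]
    return (o+d*(z-o[2])/d[2])
E
python3 - <<'E'
from h import *
for c in('top','scene'):
    shot(c,c+'0'); a=np.load(f'pics/{c}0.npy'); print(c,a.round(3)); print(get_calibration(c).keys())
s=readout.read_state(); print({k:np.round(v,3) for k,v in s.items()})
im=cv2.imread('pics/top0.png'); cv2.imwrite('pics/top0b.png',cv2.resize(im,(800,600),interpolation=cv2.INTER_CUBIC))
E
```

```text
pics
top [ 5.56210e+01  2.55286e+02  1.97657e+02 -2.00000e-02 -9.98000e-01
  6.10000e-02  4.68000e-01 -1.00000e+00  2.00000e-02 -2.00000e-03
 -5.30000e-02  1.00000e-03 -6.10000e-02 -9.98000e-01  9.67000e-01
  0.00000e+00  0.00000e+00  0.00000e+00  1.00000e+00]
dict_keys(['fovy', 'cx', 'cy', 'pose'])
scene [ 4.72390e+01  2.55504e+02  1.85895e+02  8.85000e-01 -2.74000e-01
  3.76000e-01  1.06000e-01 -4.65000e-01 -5.12000e-01  7.22000e-01
 -8.48000e-01 -5.00000e-03 -8.14000e-01 -5.81000e-01  6.64000e-01
  0.00000e+00  0.00000e+00  0.00000e+00  1.00000e+00]
dict_keys(['fovy', 'cx', 'cy', 'pose'])
{'t': np.float64(0.1), 'q': array([-1.225,  0.131,  1.489,  0.   ,  1.523, -0.085]), 'dq': array([ 0.001, -0.   , -0.004, -0.   , -0.002, -0.002]), 'joint_torque': array([ 1.0000e-03, -5.6134e+01, -4.9310e+01,  7.7000e-02,  2.9000e-02,
       -0.0000e+00]), 'tool_pos': array([ 0.251, -0.545,  0.404]), 'orientation': array([-3.067, -0.671,  0.   ]), 'force': array([-0.312, -0.693, -0.512]), 'wrist_torque': array([-0.015,  0.018, -0.011]), 'gripper_force': np.float64(0.0), 'opening': np.float64(0.093)}
```

View pics/top0b.png

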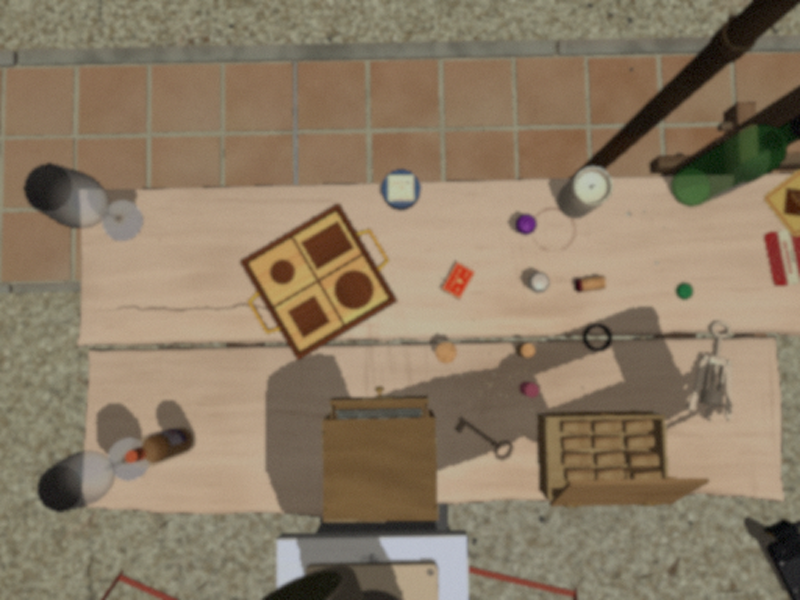

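View pics/scene0.png

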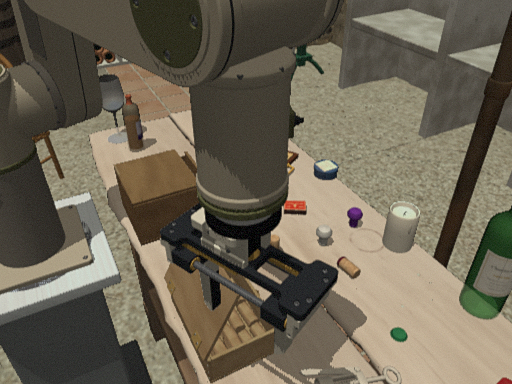

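The top view (800×600) shows:
- Caddy at (320,280), with small round at (282,271), oblong at (327,243), square at (309,316) and big round at (355,290).
- Matchbox at (458,280), stopper (pale) at (538,282), and ring at (597,337).
- Stained cork at (590,284).
- Standing cork candidates at (445,351), which is wider, (527,350), which is narrower, and (530,390), which is pink.
- The purple stopper look-alike is at (525,224).

The narrow tan cork at (527,350) fits "straight"; I'll confirm it in an enlarged crop.

Run:
```python
from h import *
im=cv2.imread('pics/top0.png')
c=im[125:265,270:410]; cv2.imwrite('pics/c1.png',cv2.resize(c,(600,600),interpolation=cv2.INTER_CUBIC))
hsv=cv2.cvtColor(im,cv2.COLOR_BGR2HSV)
for n,(u,v) in dict(match=(293,179),stop=(344,181),strt=(337,224),mush=(285,225),ring=(382,207),ringhole=(382,216),wood=(240,220),pkt=(227,186),ins=(203,200),woodsh=(320,235)).items(): print(n,hsv[v,u])
for n,uv,z in[('match',(458,280),.015),('stop',(538,282),.04),('strt',(527,350),.046),('ring',(597,337),.014),('caddy',(320,280),.014),('mush',(445,351),.047),('chest',(380,465),.1),('tray',(603,455),.05)]: print(n,ray('top0',np.array(uv)/1.5625,z).round(3))
```

```text
match [ 13 145 190]
stop [ 25  26 187]
strt [ 14 125 181]
mush [ 15 123 182]
ring [15 57 71]
ringhole [ 21  51 114]
wood [ 19  56 123]
pkt [ 11 179  94]
ins [ 11 176  94]
woodsh [ 16  71 104]
match [ 0.573 -0.156  0.015]
stop [ 0.565 -0.284  0.04 ]
strt [ 0.454 -0.261  0.046]
ring [ 0.473 -0.386  0.014]
caddy [0.578 0.077 0.014]
mush [ 0.455 -0.128  0.047]
chest [ 0.287 -0.022  0.1  ]
tray [ 0.285 -0.375  0.05 ]
```

View pics/c1.png

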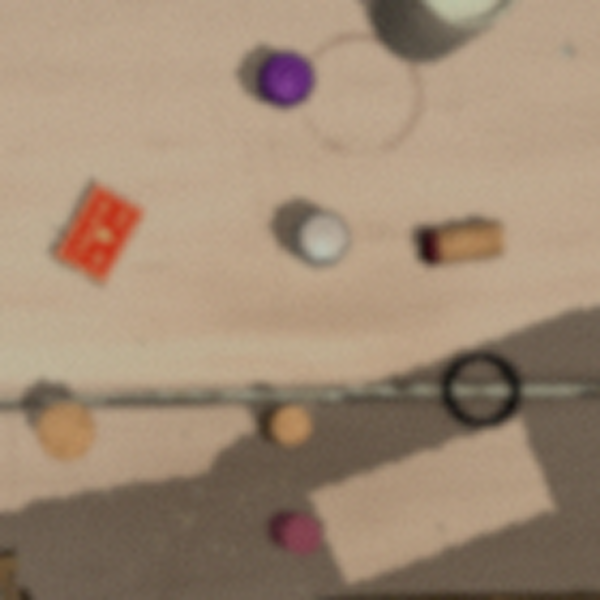

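The crop confirms it. The straight cork is the narrow plain top at crop (290,424). The wider (65,430) is the mushroom cork, (297,532) is the pink look-alike, and (285,78) is the purple one. Next I'll measure.

```bash
cat > meas.py <<'E'
from h import *
im=cv2.imread('pics/top0.png'); S=6
def crop(u0,v0,u1,v1):
    return cv2.resize(im[v0:v1,u0:u1],None,fx=S,fy=S,interpolation=cv2.INTER_CUBIC)
def big(m,k=0):
    cs,_=cv2.findContours(m.astype(np.uint8)*255,cv2.RETR_EXTERNAL,cv2.CHAIN_APPROX_NONE); return sorted(cs,key=cv2.contourArea)[::-1]
def W(pts,u0,v0,z): return np.array([ray('top0',((p[0]+.5)/S-.5+u0,(p[1]+.5)/S-.5+v0),z) for p in np.reshape(pts,(-1,2))])[:,:2]
def circ(p): (x,y),r=cv2.minEnclosingCircle((p*1000).astype(np.float32)); e=cv2.fitEllipse((p*1000).astype(np.float32)); return np.round([e[0][0],e[0][1],*e[1]],1)
H=lambda c:cv2.split(cv2.cvtColor(c,cv2.COLOR_BGR2HSV))
b=(370,203,395,230); h,s,v=H(crop(*b)); print('ring',circ(W(big(v<55)[0],*b[:2],.012)))
b=(280,165,306,194); h,s,v=H(crop(*b)); p=W(big((s>160)&((h<10)|(h>172))&(v>120))[0],*b[:2],.015); print('match',cv2.minAreaRect((p*1000).astype(np.float32)))
b=(337,170,354,190); h,s,v=H(crop(*b)); p=W(big((s<50)&(v>125))[0],*b[:2],.040); print('stop',circ(p))
b=(330,216,346,232); h,s,v=H(crop(*b)); p=W(big((s>95)&(v>125))[0],*b[:2],.046); print('cork',circ(p))
b=(150,125,260,235); c=crop(*b); h,s,v=H(c); m=(v<125)&(s>100); cs,_=cv2.findContours(m.astype(np.uint8)*255,cv2.RETR_LIST,cv2.CHAIN_APPROX_NONE)
for q in cs:
    if cv2.contourArea(q)>2500:
        p=(W(q,*b[:2],.014)*1000).astype(np.float32); print('pk',np.round(q.mean((0,1))),cv2.contourArea(q)*0+round(cv2.contourArea(p)),[np.round(x,1) for x in cv2.minAreaRect(p)])
E
python3 meas.py
```

```text
ring [ 473.7 -388.4   38.7   39. ]
match ((574.08447265625, -154.44065856933594), (31.095544815063477, 47.52886199951172), 59.416725158691406)
stop [ 564.8 -285.6   27.1   30.9]
cork [ 454.4 -262.2   23.    23.9]
pk [285. 467.] 2411.0 [array([517.6,  97.4]), array([50. , 50.5]), np.float64(30.2)]
pk [459. 363.] 3062.0 [array([561.4,  21.2]), array([62.7, 62.5]), np.float64(88.9)]
pk [184. 295.] 1153.0 [array([594.2, 141.5]), array([38. , 38.8]), np.float64(75.5)]
pk [357. 193.] 3499.0 [array([637.7,  64.7]), array([52. , 70.1]), np.float64(29.8)]
pk [321. 329.] 30308.0 [array([578.1,  81.1]), array([175.7, 175.4]), np.float64(29.9)]
pk [321. 332.] 36931.0 [array([576.9,  80.3]), array([195.5, 195.7]), np.float64(29.7)]
```

```bash
python3 -m handwheel '[[4.5,3.2,0,0,0],[4.5,3.2,0,0,0],[4.5,3.1,-1,0,0],[4.5,3.1,-2,0,0],[4.3,3.1,-3,0,0],[0,0,-4,0,0],[0,0,-4,0,0],[0,0,-1,0,0],[0,0,0,0,0],[0,0,0,0,0]]'
python3 - <<'E'
from h import *
s=readout.read_state(); im=shot('wrist','w1'); print(s['t'],s['tool_pos'],s['orientation'],s['q'])
a=np.load('pics/w1.npy');print(a.round(3))
E
```

```text
t: 1.35
tool_pos: [0.4741, -0.389, 0.257]
orientation: [3.066, 0.67, 0.003]
force: [0.7, 0.4, 0.4]
opening: 0.0931
gripper_force: 0.0
1.35 [ 0.47409107 -0.38902564  0.25703095] [3.06647358e+00 6.70249046e-01 2.86027465e-03] [-7.70748190e-01  2.77297035e-01  1.59805532e+00  1.70056315e-05
  1.26296366e+00  3.69665013e-01]
[ 6.54860e+01  2.58899e+02  1.91176e+02  4.17000e-01 -8.70000e-01
 -2.61000e-01  5.47000e-01 -9.09000e-01 -3.99000e-01 -1.23000e-01
 -3.56000e-01  3.00000e-03  2.89000e-01 -9.57000e-01  2.37000e-01
  0.00000e+00  0.00000e+00  0.00000e+00  1.00000e+00]
```

View pics/w1.png

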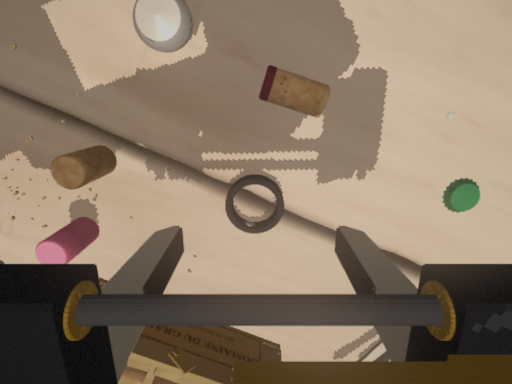

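The wrist view shows the ring at (255,204) between the fingers, the stained cork at (295,92), the straight cork at (84,166) and the stopper at (162,22). I'll cast the ring centre to check it.

Run:
```python
from h import *
im=cv2.imread('pics/w1.png'); v=im.max(2)[160:245,215:295]
m=cv2.morphologyEx((v<75).astype(np.uint8)*255,cv2.MORPH_OPEN,np.ones((3,3)))
cs=sorted(cv2.findContours(m,cv2.RETR_EXTERNAL,cv2.CHAIN_APPROX_NONE)[0],key=cv2.contourArea)[-1].reshape(-1,2)
p=np.array([ray('w1',q+[215,160],.010)[:2] for q in cs])*1000; print(cv2.fitEllipse(p.astype(np.float32)))
```

```text
((490.5650939941406, -376.90020751953125), (9.509164810180664, 25.80797576904297), 30.476224899291992)
```

Run:
```python
from h import *
im=cv2.imread('pics/w1.png'); g=cv2.GaussianBlur(im,(3,3),0).max(2)[168:240,218:292]
for t in(60,75,90):
  m=(g<t).astype(np.uint8)*255
  for c in cv2.findContours(m,cv2.RETR_LIST,cv2.CHAIN_APPROX_NONE)[0]:
    if cv2.contourArea(c)>400:
      p=np.array([ray('w1',q+[218,168],.012)[:2] for q in c.reshape(-1,2)])*1000; print(t,len(c),cv2.minEnclosingCircle(p.astype(np.float32)))
for q in((255,175),(255,233),(226,204),(284,204)): print(ray('w1',q,.010))
```

```text
90 146 ((473.3990478515625, -386.4317321777344), 19.588199615478516)
90 163 ((474.9139099121094, -385.02471923828125), 24.289770126342773)
[ 0.4958949  -0.37673348  0.01      ]
[ 0.45094283 -0.39715768  0.01      ]
[ 0.46438947 -0.36545611  0.01      ]
[ 0.48378879 -0.40784119  0.01      ]
```

```bash
python3 -m handwheel '[[0,0.2,-3.5,0,0],[0,0,-2.95,0,0],[0,0,0,0,0],[0,0,0,0,0.6],[0,0,0,0,0.6],[0,0,0,0,0.6],[0,0,0,0,0.6],[0,0,0,0,0.6]]' 12; python3 -m handwheel '[[0,0,3,0,0.6],[0,0,4,0,0.6],[0,0,0,0,0.6]]'
```

```text
t: 2.4
tool_pos: [0.4736, -0.3862, 0.1904]
orientation: [3.069, 0.671, 0.0]
force: [0.8, 1.0, -0.9]
opening: 0.0477
gripper_force: 0.0
t: 2.78
tool_pos: [0.4749, -0.3874, 0.2646]
orientation: [3.063, 0.67, 0.006]
force: [-0.1, 0.6, -1.0]
opening: 0.0458
gripper_force: 12.0
```

```bash
python3 -m handwheel '[[0.5,2.4,0,0,0.6],[0.96,4.5,0,0,0.6],[0.96,4.5,0,0,0.6],[0.96,4.5,0,0,0.6],[0.96,4.5,0,0,0.6],[0.96,4.5,0,0,0.6],[0.96,4.5,0,0,0.6],[0.96,4.5,0,0,0.6],[0.96,4.5,0,0,0.6],[0.5,2.4,0,0,0.6]]'
python3 -m handwheel '[[0,0,0,0,0.6],[0,0,0,0,0.6]]'
python3 - <<'E'
from h import *
s=readout.read_state(); im=shot('wrist','w2'); print(s['tool_pos'],s['orientation'],s['q'].round(2) if hasattr(s['q'],'round') else s['q'])
E
```

```text
t: 4.03
tool_pos: [0.5593, 0.0252, 0.2584]
orientation: [-3.067, -0.675, 0.004]
force: [-0.1, -0.1, -0.1]
opening: 0.0456
gripper_force: 12.0
t: 4.28
tool_pos: [0.5596, 0.022, 0.2591]
orientation: [-3.068, -0.673, 0.003]
force: [0.2, 0.1, -0.3]
opening: 0.0454
gripper_force: 12.0
[0.55956763 0.02201033 0.25909363] [-3.06846343 -0.67250392  0.00323648] [-0.05  0.14  1.75 -0.    1.25  1.09]
```

View pics/w2.png

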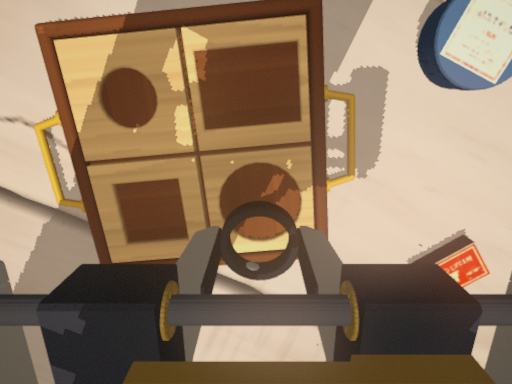

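```bash
python3 - <<'E'
from h import *
for n,uv,z in[('pk',(261,200),.014),('L',(219,200),.014),('R',(303,200),.014),('top',(261,161),.014),('ring',(260,239),.080)]: print(n,ray('w2',uv,z).round(4))
for i in range(3): print(np.round(readout.read_state()['tool_pos'],4))
E
python3 -m handwheel '[[0.1,-0.1,-2.5,0,0.6],[0,0,-2.3,0,0.6],[0,0,-1,0,0.6],[0,0,0,0,0.6],[0,0,0,0,0.6]]'
```

```text
pk [0.5642 0.0222 0.014 ]
L [0.5502 0.0525 0.014 ]
R [ 0.5781 -0.0081  0.014 ]
top [0.5926 0.0354 0.014 ]
ring [0.5622 0.0224 0.08  ]
[0.5597 0.0215 0.2594]
[0.5597 0.0215 0.2594]
[0.5597 0.0215 0.2594]
t: 4.95
tool_pos: [0.5618, 0.0205, 0.2032]
orientation: [3.069, 0.671, 0.002]
force: [-0.3, 0.1, 0.0]
opening: 0.0455
gripper_force: 12.0
```

```bash
python3 -m handwheel '[[0,0,-0.2,0,0.6],[0,0,0,0,0.6],[0,0,0,0,0.4],[0,0,0,0,0.36],[0,0,0,0,0.36]]'; python3 -m handwheel '[[0,0,2,0,0.36],[0,0,4,0,0.3],[0,0,1,0,0.3],[0,0,0,0,0]]'
python3 - <<'E'
from h import *
s=readout.read_state(); im=shot('wrist','w3'); print(s['tool_pos'])
E
```

```text
t: 5.58
tool_pos: [0.5615, 0.0209, 0.2004]
orientation: [-3.069, -0.672, -0.0]
force: [-0.0, 0.8, 2.1]
opening: 0.0594
gripper_force: 0.7
t: 6.08
tool_pos: [0.5619, 0.0208, 0.2718]
orientation: [3.068, 0.671, 0.004]
force: [0.5, 0.8, 0.3]
opening: 0.0708
gripper_force: 0.0
[0.5619034  0.02077123 0.27180329]
```

View pics/w3.png

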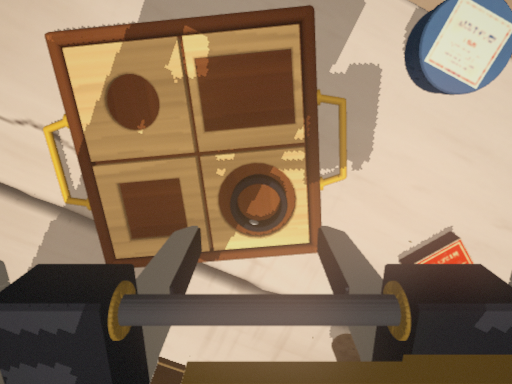

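The ring sits inside the round pocket at (258,200), flat and near the centre. Next is the matchbox.

```bash
python3 -m handwheel '[[0.1,-1.46,0,0.18,0],[0.1,-1.46,0,0.18,0],[0.1,-1.46,0,0.18,0],[0.1,-1.46,0,0.18,0],[0.1,-1.46,0,0.18,0],[0.1,-1.46,0,0.18,0],[0.1,-1.46,0,0.18,0],[0.1,-1.46,0,0.18,0],[0.1,-1.46,0,0.18,0],[0.1,-1.46,0,0.18,0]]' >/dev/null
python3 -m handwheel '[[0.1,-1.46,0,0.18,0],[0.1,-1.46,0,0.198,0]]' ; python3 -m handwheel '[[0.1,-1.46,0,0.18,0],[0.1,-1.46,0,0.18,0],[0,0,0,0.018,0],[0,0,0,0,0]]'
cat > wm.py <<'E'
from h import *
import sys
n=sys.argv[1]; s=readout.read_state(); shot('wrist',n); im=cv2.imread(f'pics/{n}.png'); h,sa,v=cv2.split(cv2.cvtColor(im,cv2.COLOR_BGR2HSV))
m=((sa>150)&((h<10)|(h>172))&(v>90)).astype(np.uint8)*255
m=cv2.morphologyEx(m,cv2.MORPH_CLOSE,np.ones((9,9)))
c=max(cv2.findContours(m,cv2.RETR_EXTERNAL,cv2.CHAIN_APPROX_NONE)[0],key=cv2.contourArea)
z=float(sys.argv[2]); p=np.array([ray(n,q,z)[:2] for q in c.reshape(-1,2)])*1000
print('match',cv2.minAreaRect(p.astype(np.float32)),cv2.minAreaRect(c))
r=np.array(s['orientation']);R=cv2.Rodrigues(r)[0]; print(s['tool_pos'],'closing deg',np.degrees(np.arctan2(R[1,1],R[0,1])),s['q'])
E
python3 wm.py w4 .015
```

```text
t: 7.88
tool_pos: [0.573, -0.1539, 0.2691]
orientation: [-0.832, -3.027, -0.001]
force: [0.3, 0.4, -0.6]
opening: 0.0932
gripper_force: 0.0
match ((573.3563232421875, -154.21011352539062), (33.63561248779297, 49.96281814575195), 59.25258255004883) ((260.0, 203.5), (57.0, 40.0), 90.0)
[ 0.57296402 -0.15389164  0.26910471] closing deg 59.25539296340177 [-3.48880442e-01  2.16047861e-01  1.64647367e+00  2.44341481e-04
  1.28101849e+00 -1.38315206e+00]out of range; nothing moved
```

View pics/w4.png

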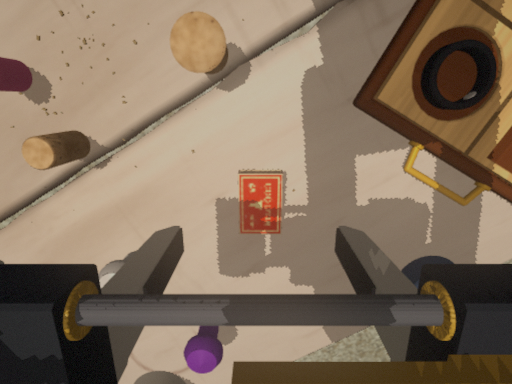

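The matchbox is at (260,203), square with the fingers and in line with the closing axis. I'll grasp it.

```bash
python3 -m handwheel '[[0.05,0,-4,0,0.3],[0,0,-3.5,0,0.4],[0,0,0,0,0.4],[0,0,0,0,0.7],[0,0,0,0,0.7],[0,0,0,0,0.7],[0,0,0,0,0.7],[0,0,0,0,0.7]]' 10; python3 -m handwheel '[[0,0,3,0,0.7],[0,0,4,0,0.7],[0,0,0,0,0.7]]'
```

```text
t: 8.93
tool_pos: [0.5746, -0.1546, 0.1968]
orientation: [0.827, 3.028, -0.0]
force: [0.0, 0.1, 6.1]
opening: 0.0369
gripper_force: 10.0
t: 9.3
tool_pos: [0.5755, -0.155, 0.2697]
orientation: [0.825, 3.024, -0.001]
force: [1.1, 0.7, -0.2]
opening: 0.0371
gripper_force: 10.0
```

```bash
python3 -m handwheel '[[0.4,1.36,0,-0.03,0.7],[0.79,2.74,0,-0.064,0.7],[0.79,2.74,0,-0.07,0.7],[0.79,2.74,0,-0.07,0.7],[0.79,2.74,0,-0.07,0.7],[0.79,2.74,0,-0.07,0.7],[0.79,2.74,0,-0.07,0.7],[0.79,2.74,0,-0.07,0.7],[0.4,1.37,0,0,0.7],[0,0,0,0,0.7]]'
python3 wm.py w5 .085
```

```text
t: 10.55
tool_pos: [0.637, 0.0652, 0.2646]
orientation: [-1.566, -2.723, 0.001]
force: [0.0, -0.5, -1.4]
opening: 0.0373
gripper_force: 10.0
match ((635.9597778320312, 66.92832946777344), (35.2381591796875, 49.64235305786133), 30.198894500732422) ((260.0, 239.5), (77.0, 60.0), 90.0)
[0.63703501 0.06524976 0.26456174] closing deg 30.185624167928392 [ 2.20741275e-02  3.39408492e-01  1.50767795e+00 -1.46536437e-04
  1.29540629e+00 -5.04724358e-01]
```

View pics/w5.png

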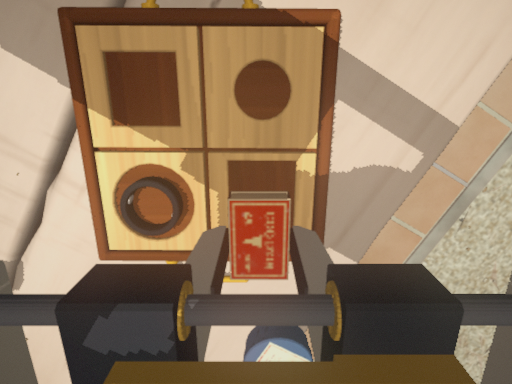

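The matchbox is held square over the oblong pocket at (260,238). I'll lower it.

```bash
python3 -m handwheel '[[0.1,-0.1,-3,0,0.7],[0,0,-2,0,0.7],[0,0,-1,0,0.7],[0,0,0,0,0.7],[0,0,0,0,0.55],[0,0,0,0,0.5],[0,0,0,0,0.48],[0,0,0,0,0.48]]'; python3 -m handwheel '[[0,0,2,0,0.45],[0,0,5,0,0.3],[0,0,2,0,0],[0,0,0,0,0]]'
python3 wm.py w6 .024
```

```text
t: 11.6
tool_pos: [0.6382, 0.0638, 0.2054]
orientation: [1.57, 2.721, 0.0]
force: [1.2, -0.4, 0.1]
opening: 0.0484
gripper_force: 0.0
t: 12.1
tool_pos: [0.6391, 0.0638, 0.2984]
orientation: [1.568, 2.717, 0.004]
force: [0.2, -0.3, -0.6]
opening: 0.0766
gripper_force: 0.0
match ((636.4634399414062, 64.13346099853516), (33.7027702331543, 50.33381271362305), 29.963783264160156) ((256.0, 192.0), (54.0, 38.0), 90.0)
[0.63914659 0.06377222 0.29842536] closing deg 30.02413317159096 [ 1.96373992e-02  3.09177274e-01  1.47978838e+00  5.11991623e-05
  1.34730329e+00 -5.04387870e-01]
```

View pics/w6.png

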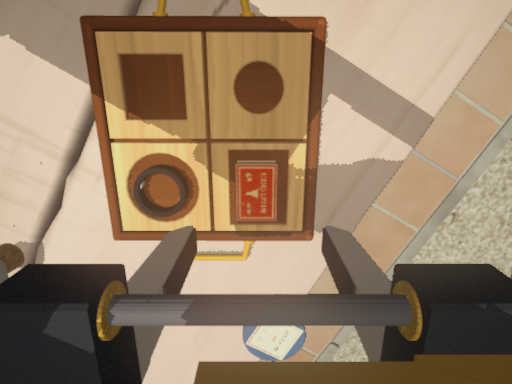

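The matchbox lies flat in the oblong pocket at (256,192), aligned to within 0.1° of its edges. Next is the stopper.

```bash
python3 -m handwheel '[[-0.92,-4.37,0,-0.131,0.1],[-0.92,-4.37,0,-0.131,0.1],[-0.92,-4.37,0,-0.131,0.1],[-0.92,-4.37,0,-0.131,0.1],[-0.92,-4.37,0,-0.131,0.1],[-0.92,-4.37,0,-0.131,0.1],[-0.92,-4.37,0,-0.131,0.1],[-0.92,-4.37,0,-0.131,0.1],[0,0,-1.5,0,0.1],[0,0,0,0,0.1]]'
python3 - <<'E'
from h import *
shot('wrist','w7')
E
```

```text
t: 13.4
tool_pos: [0.5633, -0.285, 0.2763]
orientation: [-2.716, -1.568, 0.004]
force: [0.0, 0.8, -1.0]
opening: 0.0838
gripper_force: 0.0
```

View pics/w7.png

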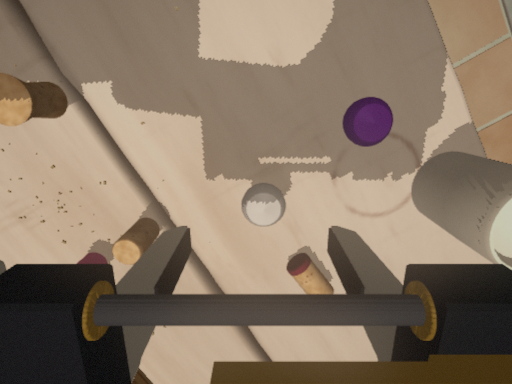

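The stopper head is at (264,205) between the fingers. The purple look-alike is clear at (368,121), and the straight cork's top is at (126,250).

Run:
```python
from h import *
print(ray('w7',(264,205),.035), 'cork',ray('w7',(126,250),.046),ray('w3',(255,198),.02))
a=np.load('pics/w7.npy'); print(a[3:].reshape(4,4)[:3,3])
```

```text
[ 0.56621979 -0.28432775  0.035     ] cork [ 0.45571673 -0.25948953  0.046     ] [0.5651998  0.02514706 0.02      ]
[ 0.60310029 -0.21539785  0.25601127]
```

Run:
```python
from h import *
for z in(0,.05,.1): print(z,'top',ray('top0',np.array((591,187))/1.5625,z).round(3),'w7base',ray('w7',(450,185),z).round(3),'scene top',ray('scene0',(404,212),z).round(3),'scene base',ray('scene0',(399,245),z).round(3))
for q in((288,262),(310,253),(332,290)): print(ray('w7',q,.02).round(3))
print('scene rim left/right',ray('scene0',(388,210),.1).round(3),ray('scene0',(419,212),.1).round(3))
```

```text
0 top [ 0.732 -0.391  0.   ] w7base [ 0.713 -0.361  0.   ] scene top [ 0.8   -0.286  0.   ] scene base [ 0.709 -0.367  0.   ]
0.05 top [ 0.718 -0.374  0.05 ] w7base [ 0.691 -0.333  0.05 ] scene top [ 0.747 -0.328  0.05 ] scene base [ 0.664 -0.403  0.05 ]
0.1 top [ 0.705 -0.356  0.1  ] w7base [ 0.67  -0.304  0.1  ] scene top [ 0.695 -0.37   0.1  ] scene base [ 0.618 -0.44   0.1  ]
[ 0.556 -0.346  0.02 ]
[ 0.577 -0.348  0.02 ]
[ 0.577 -0.392  0.02 ]
scene rim left/right [ 0.671 -0.35   0.1  ] [ 0.722 -0.385  0.1  ]
```

```bash
python3 -m handwheel '[[0.05,0.05,-3,0,0.2],[0,0,-3,0,0.3],[0,0,-1.85,0,0.3],[0,0,0,0,0.3],[0,0,0,0,0.75],[0,0,0,0,0.75],[0,0,0,0,0.75],[0,0,0,0,0.75],[0,0,0,0,0.75]]' 15; python3 -m handwheel '[[0,0,2,0,0.75],[0,0,4,0,0.75],[0,0,3,0,0.75],[0,0,0,0,0.75]]'
```

```text
t: 14.58
tool_pos: [0.5653, -0.2856, 0.2024]
orientation: [2.72, 1.57, 0.001]
force: [-0.6, 0.6, 3.9]
opening: 0.0331
gripper_force: 15.0
t: 15.08
tool_pos: [0.5662, -0.2861, 0.2964]
orientation: [2.716, 1.567, 0.005]
force: [0.7, 0.0, -0.7]
opening: 0.0336
gripper_force: 15.0
```

```bash
python3 -m handwheel '[[-0.25,2.1,0,0,0.75],[-0.53,4.25,0,0,0.75],[-0.53,4.25,0,0,0.75],[-0.53,4.25,0,0,0.75],[-0.53,4.25,0,0,0.75],[-0.53,4.25,0,0,0.75],[-0.53,4.25,0,0,0.75],[-0.53,4.25,0,0,0.75],[-0.53,4.25,0,0,0.75],[-0.3,2.1,0,0,0.75]]'
python3 -m handwheel '[[0,0,0,0,0.75],[0,0,-2,0,0.75],[0,0,0,0,0.75]]'
python3 - <<'E'
from h import *
shot('wrist','w8')
E
```

```text
t: 16.32
tool_pos: [0.5152, 0.0994, 0.2897]
orientation: [-2.717, -1.572, 0.005]
force: [0.3, -0.2, -0.6]
opening: 0.0331
gripper_force: 15.0
t: 16.7
tool_pos: [0.5157, 0.0961, 0.2692]
orientation: [-2.72, -1.569, 0.007]
force: [0.4, -1.0, -1.0]
opening: 0.0327
gripper_force: 15.0
```

View pics/w8.png

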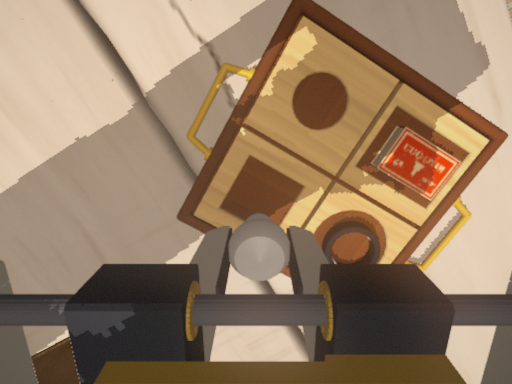

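The stopper is upright in the grip at (259,248), just short of the square pocket at (262,190) because of perspective. I'll lower it.

```bash
python3 -m handwheel '[[0,0,-2.5,0,0.75],[0,0,-2,0,0.75],[0,0,-1,0,0.75],[0,0,-0.5,0,0.75],[0,0,0,0,0.75],[0,0,0,0,0.75]]'
```

```text
t: 17.5
tool_pos: [0.5176, 0.0966, 0.2126]
orientation: [2.721, 1.57, 0.002]
force: [0.1, -0.0, -0.9]
opening: 0.033
gripper_force: 15.0
```

```bash
python3 -m handwheel '[[0,0,-0.1,0,0.75],[0,0,0,0,0.75]]'; python3 -m handwheel '[[0,0,-0.1,0,0.75],[0,0,0,0,0.75]]'
```

```text
t: 17.75
tool_pos: [0.5175, 0.0967, 0.2114]
orientation: [2.721, 1.57, 0.002]
force: [-0.4, -0.7, 2.9]
opening: 0.0333
gripper_force: 15.0
t: 18.0
tool_pos: [0.5178, 0.0969, 0.2112]
orientation: [2.721, 1.57, 0.003]
force: [-3.4, 1.2, 9.8]
opening: 0.0327
gripper_force: 15.0
```

```bash
python3 -m handwheel '[[0,0,0.05,0,0.75],[0,0,0,0,0.6],[0,0,0,0,0.5],[0,0,0,0,0.4],[0,0,0,0,0.35],[0,0,3,0,0.35],[0,0,5,0,0.3],[0,0,2,0,0.2],[0,0,0,0,0.2]]'
python3 - <<'E'
from h import *
shot('wrist','w9')
E
```

```text
t: 19.12
tool_pos: [0.518, 0.0967, 0.3123]
orientation: [2.719, 1.569, 0.006]
force: [0.7, -0.1, -0.7]
opening: 0.074
gripper_force: 0.0
```

View pics/w9.png

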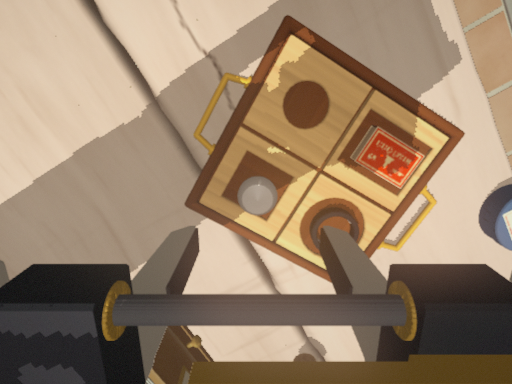

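The stopper stands in the square pocket at (258,196). Last is the straight cork.

```bash
python3 -m handwheel '[[-0.78,-4.47,0,-0.131,0.2],[-0.78,-4.47,0,-0.131,0.2],[-0.78,-4.47,0,-0.131,0.2],[-0.78,-4.47,0,-0.131,0.2],[-0.78,-4.47,0,-0.131,0.2],[-0.78,-4.47,0,-0.131,0.2],[-0.78,-4.47,0,-0.131,0.2],[-0.78,-4.47,0,-0.131,0.2],[0,0,-2,0,0.2],[0,0,0,0,0.2]]'
python3 - <<'E'
from h import *
shot('wrist','w10')
E
```

```text
t: 20.42
tool_pos: [0.4533, -0.2606, 0.2865]
orientation: [-3.138, 0.004, 0.008]
force: [-0.3, 0.8, 0.0]
opening: 0.0744
gripper_force: 0.0
```

View pics/w10.png

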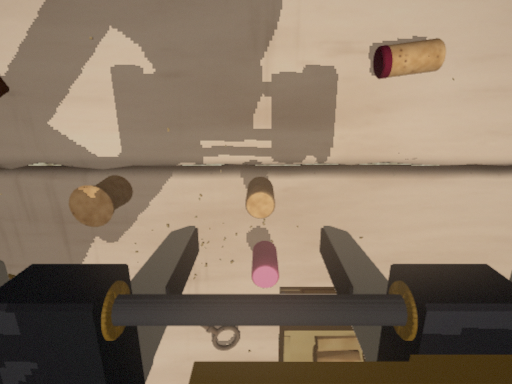

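The straight cork's top is at (260,204), plain tan and narrow, centred between the fingers. Pink is at (265,273) and the mushroom cork at (92,205), both clear.

```bash
python3 - <<'E'
from h import *
print(ray('w10',(260,204),.046),ray('w10',(265,273),.046))
E
python3 -m handwheel '[[0.05,0,-4,0,0.3],[0,0,-3,0,0.4],[0,0,-2.3,0,0.4],[0,0,0,0,0.4],[0,0,0,0,0.9],[0,0,0,0,0.9],[0,0,0,0,0.9],[0,0,0,0,0.9],[0,0,0,0,0.9]]' 8
```

```text
[ 0.45514557 -0.26104244  0.046     ] [ 0.39355784 -0.26517048  0.046     ]
t: 21.6
tool_pos: [0.4555, -0.2612, 0.1979]
orientation: [3.141, -0.002, 0.001]
force: [-0.9, 1.8, 4.7]
opening: 0.0229
gripper_force: 8.0
```

```bash
python3 -m handwheel '[[0,0,2,0,0.9],[0,0,4,0,0.9],[0,0,3,0,0.9],[0,0,0,0,0.9]]'
```

```text
t: 22.1
tool_pos: [0.4562, -0.2617, 0.2901]
orientation: [3.138, -0.002, 0.007]
force: [0.7, -0.1, -0.5]
opening: 0.023
gripper_force: 8.0
```

```bash
python3 -m handwheel '[[0.77,2.23,0,0,0.9],[1.53,4.46,0,0,0.9],[1.53,4.46,0,0,0.9],[1.53,4.46,0,0,0.9],[1.53,4.46,0,0,0.9],[1.53,4.46,0,0,0.9],[1.53,4.46,0,0,0.9],[1.53,4.46,0,0,0.9],[1.53,4.46,0,0,0.9],[0.77,2.23,0,0,0.9]]'
python3 -m handwheel '[[0,0,-2,0,0.9],[0,0,0,0,0.9],[0,0,0,0,0.9]]'
python3 - <<'E'
from h import *
shot('wrist','w11')
E
```

```text
t: 23.35
tool_pos: [0.5928, 0.1425, 0.2853]
orientation: [3.141, 0.001, -0.004]
force: [0.1, -0.3, 0.6]
opening: 0.0231
gripper_force: 8.0
t: 23.72
tool_pos: [0.5927, 0.139, 0.2664]
orientation: [3.141, -0.004, -0.003]
force: [0.2, 0.4, 0.1]
opening: 0.0234
gripper_force: 8.0
```

View pics/w11.png

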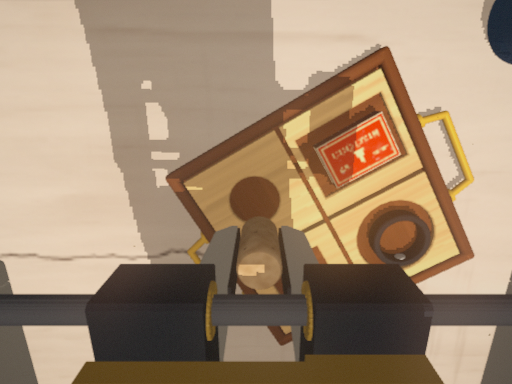

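The cork is held at (261,250) with its foot at (262,220), and the pocket is at (255,199).

```bash
python3 - <<'E'
from h import *
print(ray('w11',(255,200),.014),ray('w11',(262,222),.070))
E
python3 -m handwheel '[[0,0.1,-2.5,0,0.9],[0,0,-2,0,0.9],[0,0,-1,0,0.9],[0,0,-0.5,0,0.9],[0,0,0,0,0.9],[0,0,0,0,0.9]]'
```

```text
[0.59470139 0.14150863 0.014     ] [0.59882514 0.13636031 0.07      ]
t: 24.52
tool_pos: [0.5934, 0.1415, 0.2079]
orientation: [-3.141, 0.002, -0.002]
force: [-0.2, 0.1, -0.2]
opening: 0.0233
gripper_force: 8.0
```

```bash
python3 -m handwheel '[[0,0,-0.1,0,0.9],[0,0,0,0,0.9]]'; python3 -m handwheel '[[0,0,-0.07,0,0.9],[0,0,0,0,0.9]]'
```

```text
t: 24.78
tool_pos: [0.5933, 0.1415, 0.2066]
orientation: [-3.141, 0.002, -0.001]
force: [1.2, 0.0, 1.5]
opening: 0.0231
gripper_force: 8.0
t: 25.02
tool_pos: [0.5934, 0.1415, 0.2065]
orientation: [-3.141, 0.002, -0.001]
force: [-2.6, -0.0, 6.8]
opening: 0.0231
gripper_force: 8.0
```

Contact with the floor. I'll release, retreat and check.

```bash
python3 -m handwheel '[[0,0,0,0,0.75],[0,0,0,0,0.65],[0,0,0,0,0.55],[0,0,0,0,0.5],[0,0,3,0,0.5],[0,0,5,0,0.5],[0,0,4,0,0.3],[-2,-5,2,0,0.1],[-2,-5,2,0,0],[0,0,0,0,0]]'
python3 - <<'E'
from h import *
shot('wrist','w12'); shot('top','top1')
a=cv2.imread('pics/w12.png'); b=cv2.imread('pics/top1.png')[110:260,150:410]
b=cv2.resize(b,(512,295)); cv2.imwrite('pics/fin.png',cv2.resize(np.vstack([a[:300],b]),(512,595)))
E
```

```text
t: 26.28
tool_pos: [0.5528, 0.0387, 0.3678]
orientation: [3.141, -0.007, 0.005]
force: [1.0, -0.1, -0.7]
opening: 0.0816
gripper_force: 0.0
```

View pics/fin.png

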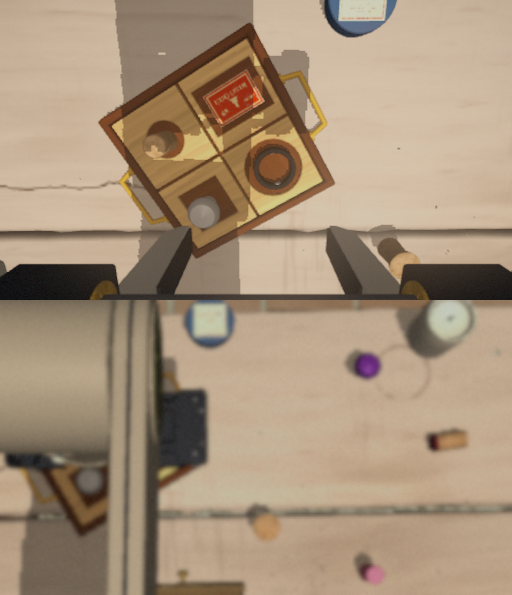

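Run:
```python
from h import *
a=cv2.imread('pics/w12.png')[95:200,110:290]; cv2.imwrite('pics/cr.png',cv2.resize(a,(800,467),interpolation=cv2.INTER_CUBIC))
for q in((153,145),(158,145)): print(ray('w12',q,.055))
```

```text
[0.59326275 0.14120646 0.055     ]
[0.59323839 0.1363191  0.055     ]
```

View pics/cr.png

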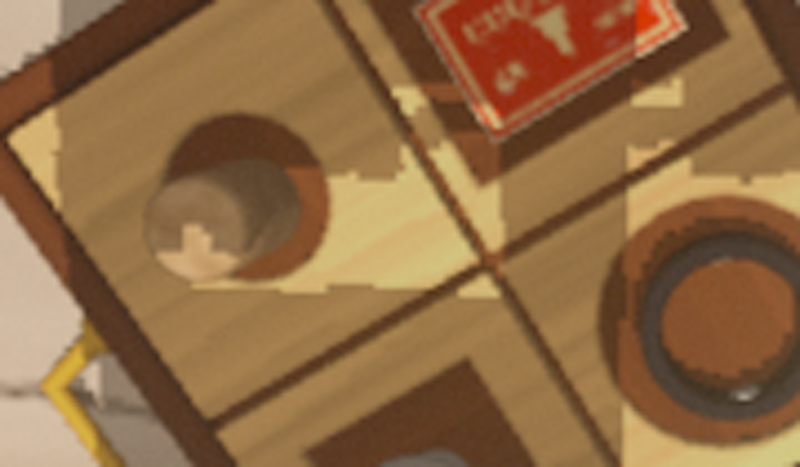

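The cork stands upright in the small round pocket: its top at crop (195,228) casts to (0.593, 0.141), directly over the pocket centre. The other three items are in place, and the look-alikes are where they were.

```bash
python3 -c "
from plant import job; print(job.close_job())"
```

```text
the job is handed in; nothing more can be done
None
```

The job is handed in at about 26 s of the 112 s: foil cutter, matchbox, stopper and straight cork each sit in their own pockets, placed in the order asked, and the mushroom and stained corks were left untouched.

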